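# Close the capsule carousel and hold its index plunger out

## Robot

A 7-joint arm with a two-finger parallel gripper is mounted at the origin on a cart in front of the work surface, level with it; the furniture and walls round the work are solid. World frame = base frame: x ahead of the robot, y to its left, z up, the work surface at z = 0. Lengths are in m, angles in rad, forces in N, time in s.
With the tool pointing down it reaches from about 0.4 to 0.9 m from the base axis. Payload 5.6 kg.
Tool frame: the origin (TCP) lies at the centre of the arm's flange, where the gripper is bolted on; the fingertips stand 190 mm ahead of it and the grasp point (between the pads) lies 171 mm ahead of it (bot.hold_point_z is the z of the grasp point in the tool frame, in m); z points along the fingers, y is the line along which they close (so a half turn about z gives the same grasp; the last joint's range is limited). The gripper opens to 92 mm and grips with 3 to 60 N. Pads are 20 mm wide; open, the fingers measure 128 mm over their backs; the gripper's body (75 mm by 189 mm) begins 69 mm behind the grasp point.
Start: joints at [1.061, 0.468, -0.012, 1.603, 0.006, 1.071, -0.056], TCP at [0.292, -0.58, 0.405] pointing down, gripper open.
Joint ranges: [-2.53, 2.53], [-0.31, 2.02], [-1.57, 1.55], [0.28, 2.44], [-1.29, 4.43], [0.15, 1.84], [-2.92, 2.92]. Speed limits (rad/s): [2.57, 2.57, 3.14, 3.14, 3.14, 3.14, 3.14].

## Interface

Orientations are given as a 3x3 rotation matrix whose columns are the frame's x, y, z axes.
In Python, from workcell import state, vision, bot gives the robot as it stands. The module is installed in compiled form; this text tells all that it offers.
- The arm moves only by the tool apply_moves, never from a script. Its argument "rows" is a list that holds one entry, the list of rows, each a list of 6 numbers: the shift along the tool's x, y, z in mm, then the turn, a rotation vector about the tool's x, y, z in rad. In form: [[[x, y, z, wx, wy, wz], ...]]. A call has 1 to 20 rows; each row shifts and turns the commanded pose from where the row before left it, along the tool's axes as they then stand; what a row does not reach is not made up. A row lasts 1/12 s, in which the tool goes at most 41.7 mm and 7.16 degrees, less where a joint would pass 70% of its speed; a pose out of reach is approached as far as the arm can. A call is refused whole if a number of a shift passes 41.7 or a number of a turn 0.125, either way. A call with a gripper value outside its range is refused whole. "fingers" is the gripper command: -1 is fully open, 1 is shut, values between are in proportion, set as the call begins (left out, the last holds). The fingers move at their own pace and stop on an object; "grip_force" is the grip in N (left out, the last holds). Time passes only in rows, so rows that do not move let the fingers close. It gives the time, the measured TCP pose, the force, the opening and the grip force at its end, in the units of the state.
- state(): the state, without advancing time (a new reading comes with each control period).
- vision.camera(name): name is "scene" or "top"; returns a dict with "frame" (400x640x3 uint8, blue, green, red), "fx", "fy", "cx", "cy" (pixels), "k1" (the pictures are not rectified: a ray, as slopes to the right and down, at radius r is drawn at 1 + k1 r^2 times it, then the intrinsics apply), "world_from_camera" (4x4, takes a point from camera to world coordinates). Camera axes: x right, y up, looking along -z (the intrinsics and any distortion apply to the point x, -y, -z); pixel columns grow to the right and rows downward; lengths in m; the calibration is good to about 2 mm. A picture is of the moment at which its call begins. There is no depth.
- bot.job_done(): hands the job in; it is judged then, once.
Trained networks look in the newest picture that a camera, given by its name, has taken for a name from the list of things; names that differ only in an ending like _2 or _b are one class to them, and where a whole thing is asked for, a point or a joint stands for the part that bears it (a point fixed in the world has none). Each returns a list of dicts, best first, with "conf" (0 to 1); they miss things now and then, are a little off and sometimes report something else, mostly with a low value. They report only what shows in the picture. A call takes as long as a camera call.
- vision.spot_in(camera, name): "location" ([x, y, z] in m, in the coordinates of the camera as it stood for that picture, good to about 4 mm: the middle of the surface that is visible of it).
The state is a dict: "t": time; "qpos": joint angles; "qvel": joint speeds; "effort": joint torques, N m; "tool_pos": TCP position; "tcp_rot": TCP orientation; "contact_force": force on the tool from outside, world axes, zero at the start; "moment": the same for the moment, N m; "opening": finger opening in m; "grasp_force": force on a finger pad.
Only numpy, scipy, OpenCV 4.12 (cv2) and the standard library are available. Lean on these libraries where they do the work, as an engineer would, in place of code of your own. Each camera call takes 0.05 s, during which the arm holds its last target. There are 200 camera calls.

## Task

The capsule carousel has just been refilled. Put the lid on its canister, seated all the way down, and let go of it; then pull the red plunger knob up all the way to its stop and keep holding it there, so that I can turn the carousel: finish while still gripping the knob. Leave the small mug, the tin, the spice jar and the teaspoon where they stand.

Things in the scene. Friction and masses are not known exactly. Their poses are not given: they have to be found in the camera images.
- lid_knob (a point): centre of the loose lid's black knob: upright cylinder 24 mm across, 28 mm high. Below it a white disc 108 mm across, 6 mm thick, top 22 mm below this point; under that a tapered rubber plug, 87 to 82 mm across, 6 mm deep, its underside 34 mm below this point. Starts upright on the worktop, plug down; 0.08 to 0.17 kg. z up; round, so yaw does not matter
- canister_mouth (a point): centre of the open mouth of the round blue canister, in its rim's plane, 72 mm above the worktop. 100 mm outside, 92 mm inside, 50 mm high; capsules inside stay well below the rim. With the lid seated, its disc lies on the rim and its knob's centre is 28 mm straight above this point
- carousel: the carousel's foot, fixed to the worktop at another place and yaw each time; origin at the centre of its underside, z up. It carries an aluminium turntable 200 mm across, top 22 mm above the worktop, with the canister at its centre and the plunger's dark bracket over its edge at -x
- plunger_knob (a point): centre of the plunger's red knob: upright cylinder 26 mm across, 28 mm high, centre 90 mm above the worktop when down. Level x axis points to the canister's axis, 92 mm away; z up. Bracket 32 mm wide, top 28 mm below this point when down, reaches 42 mm outward (-x); the barrel (20 mm wide) ends 20 mm below. Seated lid's edge: 38 mm away at +x. Best gripped from above, fingers closing along y
- plunger (a joint): travel of the plunger straight up, m: 0 = pin seated in its hole in the turntable (8 mm deep), 0.016 = at its upper stop. A spring pushes it back down: about 6 N at 0, rising to about 11 N at the stop; it snaps back if let go
- mug_small: small white mug, 64 x 93 x 51 mm, origin at the centre of its underside; bystander
- pea_tin: short food tin, 75 mm across, 58 mm high, origin at the centre of its underside; bystander
- spice: spice jar with a red cap, 45 mm across, 106 mm high, origin at the centre of its underside; bystander
- spoon: teaspoon lying flat between the lid and the chopping board, 132 x 26 x 9 mm, x along it, origin at the centre of its underside; bystander

How it is judged:
By the outcome, as a careful person would: the job done as asked, in the order asked, and still so for the second after the job is handed in, while the arm keeps its last pose, push and grip.
It also fails if it takes over 51 s, if anything falls off the work surface, if the arm or the gripper's body presses on something with over 40 N, if the wrist force passes 120 N, or if a joint passes its speed limit or range.

## Working session

There is one attempt and no reset: what is moved stays moved. The work goes in short steps, Python scripts to look and compute and a tool call to move; the robot and the scene stay as the last step left them, time stands still between calls to the robot, and variables do not carry over. Pictures are saved under pics/ and viewed, at most 10 in all, crops included, and the job is handed in when it is done.

Besides the shell and the picture viewer there is one more tool, called after "Call:" by a JSON object that holds its "name" and its "arguments", one argument or row to a line. apply_moves: Moves the arm, as the interface text tells. Its arguments: {"type":"object","properties":{"rows":{"type":"array"},"fingers":{"type":"number"},"grip_force":{"type":"number"}},"required":["rows"]}

```bash
mkdir -p pics; cat > h.py <<'E'
import numpy as np, cv2
from workcell import state, vision, bot
def look(n): return vision.camera(n)
def world(c,p): return (c["world_from_camera"]@np.r_[p,1])[:3]
def pix(c,P):
    p=np.linalg.inv(c["world_from_camera"])@np.r_[P,1]
    x,y=p[0]/-p[2],-p[1]/-p[2]; k=1+c["k1"]*(x*x+y*y)
    return np.array([c["fx"]*x*k+c["cx"],c["fy"]*y*k+c["cy"]])
def ray(c,uv,z):
    K=np.array([[c["fx"],0,c["cx"]],[0,c["fy"],c["cy"]],[0,0,1.]])
    s=cv2.undistortPoints(np.array([[uv]],float),K,np.array([c["k1"],0,0,0.]))[0,0]
    T=c["world_from_camera"]; d=T[:3,:3]@np.array([s[0],-s[1],-1]); o=T[:3,3]
    return o+d*(z-o[2])/d[2]
E
python3 - <<'E'
from h import *
np.set_printoptions(precision=4,suppress=True)
for n in("scene","top"):
    c=look(n); cv2.imwrite(f"pics/{n}0.png",c["frame"]); print(n,c["fx"],c["k1"],c["world_from_camera"][:3,3])
    for o in("lid_knob","canister_mouth","carousel","plunger_knob","mug_small","pea_tin","spice","spoon"):
        for d in vision.spot_in(n,o)[:2]:
            w=world(c,d["location"]); print(o,round(d["conf"],2),w,pix(c,w).round())
s=state(); print(s["t"],s["tool_pos"],s["tcp_rot"],s["contact_force"])
E
```

```text
scene 491.35528715207437 -0.11821358564630033 [0.0346 0.2904 0.7946]
lid_knob 0.65 [ 0.4903 -0.3138  0.0085] [378. 229.]
canister_mouth 0.77 [ 0.5325 -0.0321  0.0239] [265. 283.]
carousel 0.66 [ 0.5138 -0.0548  0.02  ] [280. 284.]
plunger_knob 0.72 [ 0.4478 -0.0779  0.1066] [311. 269.]
mug_small 0.87 [ 0.7164 -0.2156  0.0347] [278. 190.]
pea_tin 0.86 [ 0.6748 -0.3862  0.0574] [343. 159.]
spice 0.65 [ 0.716  -0.3125  0.0698] [309. 160.]
spoon 0.7 [ 0.5892 -0.4795  0.003 ] [393. 177.]
spoon 0.36 [ 0.5149 -0.0547  0.0228] [279. 282.]
top 422.5115098838064 0.00887336215750064 [ 0.4844 -0.2287  1.0868]
lid_knob 0.82 [ 0.4899 -0.3221  0.0094] [344. 237.]
canister_mouth 0.76 [ 0.5465 -0.0638  0.0203] [241. 216.]
carousel 0.56 [ 0.5376 -0.0714  0.0203] [244. 219.]
plunger_knob 0.43 [ 0.4573 -0.0896  0.1018] [247. 252.]
mug_small 0.78 [ 0.7204 -0.2243  0.0178] [304. 148.]
mug_small 0.32 [ 0.493  -0.3227  0.0077] [344. 236.]
pea_tin 0.73 [ 0.6738 -0.4007  0.0565] [376. 162.]
spice 0.61 [ 0.714  -0.3279  0.1043] [348. 142.]
spoon 0.55 [ 0.6042 -0.4877  0.0054] [407. 192.]
0.9 [ 0.2925 -0.5805  0.4047] [[ 0.893   0.45   -0.0001]
 [ 0.45   -0.893  -0.    ]
 [-0.0001  0.     -1.    ]] [ 0.4173 -0.0836 -0.2215]
```

View pics/scene0.png

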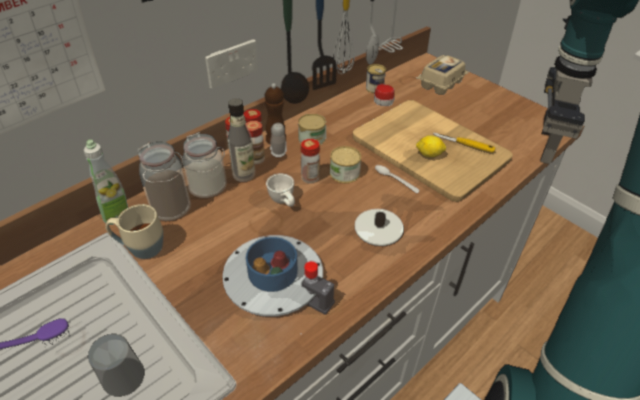

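View pics/top0.png

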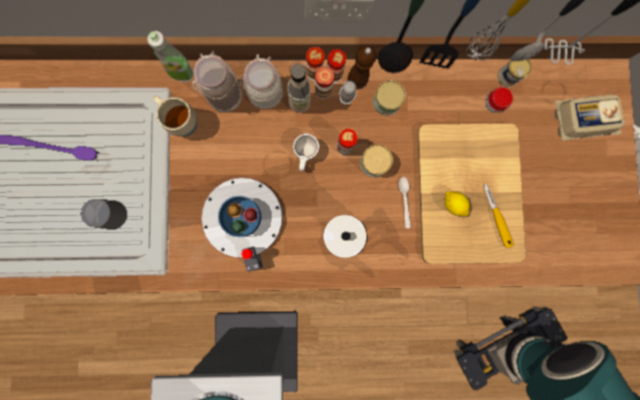

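The scene view shows the lid's disc at (379,227), the canister at (272,262), and the red knob at (312,270). The top view shows the lid at (345,236), the canister at (239,216), and the red knob at (247,254). I'll refine these by colour segmentation.

```bash
cat > seg.py <<'E'
from h import *
def blob(m,near):
    n,l,st,ce=cv2.connectedComponentsWithStats(m.astype(np.uint8))
    i=min((i for i in range(1,n) if st[i,4]>15),key=lambda i:np.hypot(*(ce[i]-near)))
    pts=np.argwhere(l==i)[:,::-1]; hull=cv2.convexHull(pts.astype(np.int32))
    e=cv2.fitEllipse(hull) if len(hull)>5 else None
    return ce[i],st[i],e
E
python3 - <<'E'
from seg import *
np.set_printoptions(precision=4,suppress=True)
for n,L,C,P in(("scene",(379,227),(272,255),(312,270)),("top",(345,236),(239,216),(247,254))):
    c=look(n); f=c["frame"]; hsv=cv2.cvtColor(f,cv2.COLOR_BGR2HSV); H,S,V=cv2.split(hsv)
    ce,st,e=blob((S<60)&(V>140),L); print(n,"lid",e,st,ray(c,e[0],.010))
    ce,st,e=blob((V<60),np.array(L)+[0,-8] if n=="scene" else L); print("lidknob",ce,st,ray(c,ce,.034 if n=="scene" else .046))
    ce,st,e=blob((S<60)&(V>140),C); print("table",e,st,ray(c,e[0],.022))
    ce,st,e=blob((H>95)&(H<125)&(S>90),C); print("can",e,st,ray(c,e[0],.072))
    ce,st,e=blob(((H<8)|(H>172))&(S>150),P); print("plk",ce,st,ray(c,ce,.094 if n=="scene" else .104))
    x,y=C; cr=f[y-60:y+70,x-60:x+150]; cv2.imwrite(f"pics/c_{n}.png",cv2.resize(cr,None,fx=3.7,fy=3.7,interpolation=2))
a=[cv2.imread(f"pics/c_{n}.png")[:,:] for n in("scene","top")]
cv2.imwrite("pics/crops.png",cv2.resize(np.vstack(a),(484,600)))
E
```

```text
scene lid ((378.45147705078125, 226.58285522460938), (35.7181510925293, 48.973934173583984), 95.73116302490234) [ 355  209   49   36 1207] [ 0.4943 -0.32    0.01  ]
lidknob [379.8182 219.3131] [376 213   9  14  99] [ 0.4931 -0.3198  0.034 ]
table ((295.54339599609375, 248.12611389160156), (16.94955825805664, 53.9422492980957), 116.54449462890625) [271 235  50  28 334] [ 0.5615 -0.1364  0.022 ]
can ((266.62005615234375, 256.9774475097656), (7.502566814422607, 13.570923805236816), 46.73719024658203) [263 252  10  10  61] [ 0.5475 -0.053   0.072 ]
plk [310.7333 269.4278] [305 262  13  17 180] [ 0.455  -0.0836  0.094 ]
top lid ((344.7262268066406, 235.94085693359375), (41.925010681152344, 43.044864654541016), 95.2821273803711) [ 323  215   44   42 1336] [ 0.4931 -0.3248  0.01  ]
lidknob [345.7317 235.561 ] [342 233   8   6  41] [ 0.4937 -0.3241  0.046 ]
table ((241.28268432617188, 217.19602966308594), (79.07839965820312, 79.93036651611328), 68.52925872802734) [ 202  178   80   79 3118] [ 0.5433 -0.0644  0.022 ]
can ((239.3502960205078, 216.24215698242188), (38.91079330444336, 40.68301010131836), 99.64280700683594) [219 197  41  39 632] [ 0.5429 -0.0675  0.072 ]
plk [246.7113 253.5773] [242 249  11  11  97] [ 0.4549 -0.0898  0.104 ]
```

View pics/crops.png

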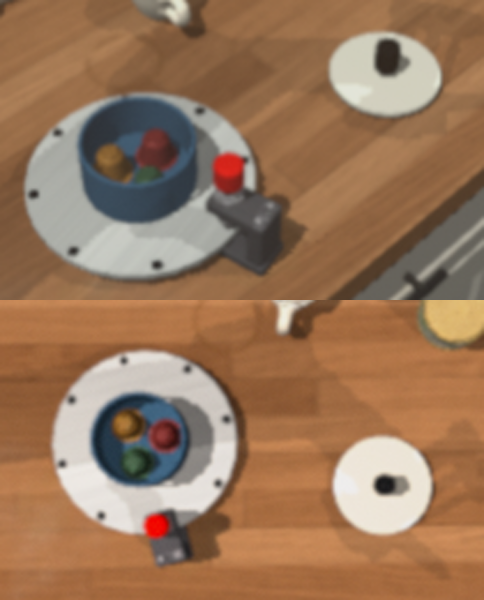

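Call:
{"name": "apply_moves", "arguments": {
  "rows": [
    [[0,0,0,0,0,0.1],[0,0,0,0,0,0.1]]
  ],
  "fingers": -1
}}

```text
t: 1.17
tool_pos: [0.2924, -0.5805, 0.4047]
tcp_rot: [[0.966, 0.259, 0.0], [0.259, -0.966, 0.0], [0.0, 0.0, -1.0]]
contact_force: [-0.0, 0.1, -0.7]
opening: 0.0918
grasp_force: 0.0
```

```bash
cat > d.py <<'E'
# usage: d.py x y z  (grasp point target) -> tool-frame shift in mm
import sys; from h import *
np.set_printoptions(precision=4,suppress=True)
s=state(); R=s["tcp_rot"]; g=s["tool_pos"]+R[:,2]*bot.hold_point_z
print("t",s["t"],"grasp",g,"yaw_y",np.degrees(np.arctan2(R[1,1],R[0,1])),"Rz",R[:,2],"F",s["contact_force"],"open",s["opening"],s["grasp_force"])
if len(sys.argv)>3: print("shift mm",1000*R.T@(np.array(sys.argv[1:4],float)-g))
E
python3 d.py .4935 -.322 .09
```

```text
t 1.1667 grasp [ 0.2924 -0.5805  0.2333] yaw_y -74.99397562909975 Rz [ 0.0001  0.     -1.    ] F [-0.027   0.0906 -0.7427] open 0.0917811017142597 0.0
shift mm [ 261.16   -197.6449  143.3247]
```

Call:
{"name": "apply_moves", "arguments": {
  "rows": [
    [[21.8,-16.5,11.9,0,0,0],[21.8,-16.5,11.9,0,0,0],[21.8,-16.5,11.9,0,0,0],[21.8,-16.5,11.9,0,0,0],[21.8,-16.5,11.9,0,0,0],[21.8,-16.5,11.9,0,0,0],[21.8,-16.5,11.9,0,0,0],[21.8,-16.5,11.9,0,0,0],[21.8,-16.5,11.9,0,0,0],[21.8,-16.5,11.9,0,0,0],[21.8,-16.5,11.9,0,0,0],[21.8,-16.5,11.9,0,0,0],[0,0,0,0,0,0],[0,0,0,0,0,0],[0,0,0,0,0,0]]
  ]
}}

```text
t: 2.42
tool_pos: [0.4925, -0.3211, 0.262]
tcp_rot: [[0.965, 0.263, -0.0], [0.263, -0.965, -0.001], [-0.0, 0.001, -1.0]]
contact_force: [-0.0, -1.5, 1.3]
opening: 0.0919
grasp_force: 0.0
```

```bash
python3 - <<'E'
from h import *
s=state(); g=s["tool_pos"]+s["tcp_rot"][:,2]*bot.hold_point_z
ims=[]
for n in("scene","top"):
    c=look(n); f=c["frame"]; x,y=map(int,pix(c,[.4935,-.322,.034]))
    for z in(.034,.072):
        u=pix(c,[.4935,-.322,z] if z<.05 else g+np.array([0,0,-.019])); print(n,u)
    ims.append(cv2.resize(f[y-50:y+50,x-65:x+65],None,fx=3,fy=3,interpolation=2))
cv2.imwrite("pics/lidclose.png",np.vstack(ims))
E
python3 d.py .4935 -.322 .036
```

```text
scene [380.3488939  218.73056505]
scene [382.145967   206.73670827]
top [344.45777032 235.70259474]
top [345.53672399 236.001334  ]
t 2.5167 grasp [ 0.492  -0.3222  0.091 ] yaw_y -74.85026292515569 Rz [ 0.0003 -0.0013 -1.    ] F [ 0.0561 -0.0298 -0.526 ] open 0.09191913542745649 0.0
shift mm [ 1.5138  0.0828 55.0126]
```

View pics/lidclose.png

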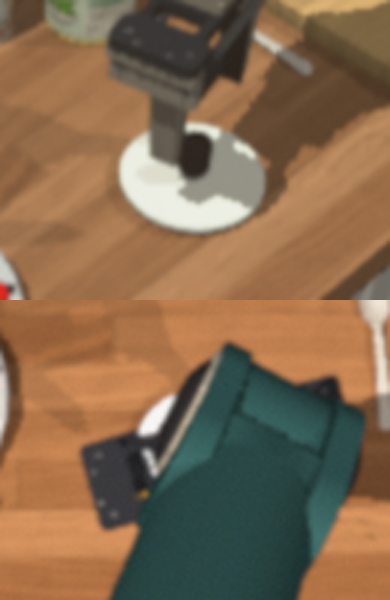

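The scene crop shows one finger behind and to the left of the knob, with the knob between the fingers (scene pixel about (380,219)). The prediction agrees, so I'll descend and grip.

Call:
{"name": "apply_moves", "arguments": {
  "rows": [
    [[1.5,0,8,0,0,0],[0,0,8,0,0,0],[0,0,8,0,0,0],[0,0,8,0,0,0],[0,0,8,0,0,0],[0,0,8,0,0,0],[0,0,7,0,0,0],[0,0,0,0,0,0],[0,0,0,0,0,0]]
  ]
}}

```text
t: 3.27
tool_pos: [0.494, -0.3201, 0.2063]
tcp_rot: [[0.965, 0.264, -0.001], [0.264, -0.965, 0.001], [-0.001, -0.001, -1.0]]
contact_force: [0.9, 0.5, -0.0]
opening: 0.092
grasp_force: 0.0
```

Call:
{"name": "apply_moves", "arguments": {
  "rows": [
    [[0,0,0,0,0,0],[0,0,0,0,0,0],[0,0,0,0,0,0],[0,0,0,0,0,0],[0,0,0,0,0,0],[0,0,0,0,0,0],[0,0,0,0,0,0],[0,0,0,0,0,0],[0,0,0,0,0,0],[0,0,0,0,0,0]]
  ],
  "fingers": 1,
  "grip_force": 30
}}

```text
t: 4.1
tool_pos: [0.4941, -0.3202, 0.2069]
tcp_rot: [[0.965, 0.264, 0.0], [0.264, -0.965, -0.0], [0.0, 0.0, -1.0]]
contact_force: [-0.3, -0.2, -0.4]
opening: 0.027
grasp_force: 0.2
```

```bash
python3 d.py .543 -.064 .18
```

```text
t 4.1 grasp [ 0.4941 -0.3203  0.0355] yaw_y -74.71522192480072 Rz [ 0.0001 -0.0002 -1.    ] F [-0.2866 -0.1546 -0.4035] open 0.026971942710854627 0.2306856883137698
shift mm [ 114.7059 -234.27   -144.5669]
```

Call:
{"name": "apply_moves", "arguments": {
  "rows": [
    [[0,0,0,0,0,0],[0,0,0,0,0,0],[0,0,0,0,0,0],[0,0,0,0,0,0]]
  ]
}}

```text
t: 4.43
tool_pos: [0.4941, -0.3203, 0.2069]
tcp_rot: [[0.965, 0.263, 0.0], [0.263, -0.965, -0.0], [0.0, 0.0, -1.0]]
contact_force: [0.1, -0.6, -0.0]
opening: 0.0233
grasp_force: 30.0
```

Call:
{"name": "apply_moves", "arguments": {
  "rows": [
    [[0,0,-8,0,0,0],[0,0,-16,0,0,0],[0,0,-20,0,0,0],[0,0,-20,0,0,0],[0,0,-20,0,0,0],[0,0,-20,0,0,0],[0,0,-20,0,0,0],[0,0,0,0,0,0]]
  ]
}}

```text
t: 5.1
tool_pos: [0.4951, -0.3206, 0.3353]
tcp_rot: [[0.965, 0.264, 0.006], [0.264, -0.965, -0.003], [0.005, 0.005, -1.0]]
contact_force: [0.8, -0.3, -1.7]
opening: 0.0231
grasp_force: 30.0
```

```bash
python3 d.py .543 -.064 .16
```

```text
t 5.1 grasp [ 0.4961 -0.3211  0.1639] yaw_y -74.71347759898372 Rz [ 0.0061 -0.0034 -1.    ] F [ 0.7832 -0.3114 -1.6861] open 0.0230596508219132 29.99975909711793
shift mm [ 112.9834 -235.705     3.261 ]
```

Call:
{"name": "apply_moves", "arguments": {
  "rows": [
    [[5,-10,0,0,0,0],[9.4,-19.6,0,0,0,0],[9.4,-19.6,0,0,0,0],[9.4,-19.6,0,0,0,0],[9.4,-19.6,0,0,0,0],[9.4,-19.6,0,0,0,0],[9.4,-19.6,0,0,0,0],[9.4,-19.6,0,0,0,0],[9.4,-19.6,0,0,0,0],[9.4,-19.6,0,0,0,0],[9.4,-19.6,0,0,0,0],[9.4,-19.6,0,0,0,0],[5,-10,0,0,0,0],[0,0,0,0,0,0],[0,0,0,0,0,0],[0,0,0,0,0,0],[0,0,0,0,0,0]]
  ]
}}

```text
t: 6.52
tool_pos: [0.5411, -0.0646, 0.3306]
tcp_rot: [[0.965, 0.261, -0.001], [0.261, -0.965, -0.001], [-0.001, 0.001, -1.0]]
contact_force: [-0.4, 0.3, -0.6]
opening: 0.0233
grasp_force: 30.0
```

```bash
python3 d.py .543 -.064 .130; python3 - <<'E'
from h import *
s=state(); g=s["tool_pos"]+s["tcp_rot"][:,2]*bot.hold_point_z
ims=[]
for n in("scene","top"):
    c=look(n); f=c["frame"]; x,y=map(int,pix(c,[.543,-.064,.11]))
    print(n,"offset",x-65,y-50,"lid centre",pix(c,g-[0,0,.0265]),"mouth",pix(c,[.543,-.064,.072]))
    cv2.imwrite(f"pics/{n}1.png",f)
    for d in vision.spot_in(n,"lid_knob")[:1]: print(d["conf"],world(c,d["location"]))
    ims.append(cv2.resize(f[y-50:y+50,x-65:x+65],None,fx=3,fy=3,interpolation=2))
cv2.imwrite("pics/place.png",np.vstack(ims))
E
```

```text
t 6.5167 grasp [ 0.5409 -0.0647  0.1592] yaw_y -74.85682716700953 Rz [-0.0007 -0.0007 -1.    ] F [-0.3763  0.3472 -0.5958] open 0.023290723633606035 29.999662020709366
shift mm [ 2.2044 -0.169  29.1515]
scene offset 206 192 lid centre [271.66327048 234.28431026] mouth [272.56749299 255.36298891]
0.93 [ 0.52866144 -0.05995479  0.13583127]
top offset 170 165 lid centre [233.80403969 215.61923416] mouth [237.87837286 216.21117111]
0.63 [ 0.5124478  -0.0878821   0.13202913]
```

View pics/place.png

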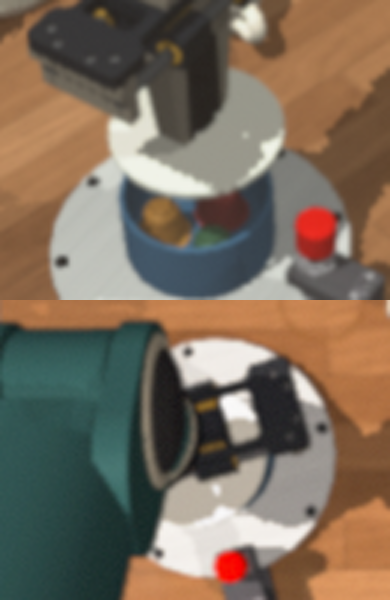

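The lid hangs level over the canister: disc about (242–301, 215–257) in the scene view, with the rim below it. I'll check the offset by fitting projected outlines in the same camera.

```bash
cat > fit.py <<'E'
from h import *
from scipy.optimize import minimize
import sys
np.set_printoptions(precision=4,suppress=True)
def sil(c,xy,rz,sc=4):
    P=[pix(c,[xy[0]+r*np.cos(a),xy[1]+r*np.sin(a),z]) for r,z in rz for a in np.linspace(0,2*np.pi,60)]
    m=np.zeros((400*sc,640*sc),np.uint8); cv2.fillConvexPoly(m,cv2.convexHull((np.array(P,np.float32)+.5)*sc).astype(np.int32),1); return m
def fit(c,mask,xy,rz,pen_out=1.):
    M=cv2.resize(mask.astype(np.uint8),None,fx=4,fy=4,interpolation=1)
    f=lambda p:float(np.sum(sil(c,p,rz)!=M))
    r=minimize(f,xy,method="Nelder-Mead",options=dict(initial_simplex=[xy,[xy[0]+.008,xy[1]],[xy[0],xy[1]+.008]],xatol=2e-4))
    return r.x,r.fun/16
def hullmask(m,box):
    x0,y0,x1,y1=box; q=np.zeros_like(m,np.uint8); q[y0:y1,x0:x1]=m[y0:y1,x0:x1]
    q=cv2.morphologyEx(q,cv2.MORPH_OPEN,np.ones((3,3),np.uint8))
    h=cv2.convexHull(np.argwhere(q)[:,::-1].astype(np.int32)); o=np.zeros_like(q); cv2.fillConvexPoly(o,h,1); return o
E
python3 - <<'E'
from fit import *
s=state(); g=s["tool_pos"]+s["tcp_rot"][:,2]*bot.hold_point_z
zt=g[2]-.0235
vis=[]
for n,box in(("scene",(240,230,305,295)),("top",(212,190,268,243))):
    c=look(n); f0=cv2.imread(f"pics/{n}0.png"); H,S,V=cv2.split(cv2.cvtColor(f0,cv2.COLOR_BGR2HSV))
    m=hullmask((H>95)&(H<125)&(S>90),box)
    print(n,"canister",*fit(c,m,[.543,-.066],[(.05,.072),(.05,.022)]),m.sum())
    m=hullmask(((H<8)|(H>172))&(S>150),(300,255,325,285) if n=="scene" else (238,244,256,263))
    print(n,"plunger",*fit(c,m,[.455,-.087],[(.013,.076),(.013,.104)]),m.sum())
    if n=="scene":
        H,S,V=cv2.split(cv2.cvtColor(c["frame"],cv2.COLOR_BGR2HSV))
        m=hullmask((S<70)&(V>105),(236,212,306,258))
        x,e=fit(c,m,[.541,-.0647],[(.054,zt),(.054,zt-.006)]); print("lid",x,e,m.sum(),"grasp",g)
        o=cv2.resize(c["frame"],None,fx=4,fy=4); 
        for mm,col in((cv2.resize(m,None,fx=4,fy=4,interpolation=0),(0,255,0)),(sil(c,x,[(.054,zt),(.054,zt-.006)]),(0,0,255)),(sil(c,x-g[:2]+g[:2],[(.05,.072)]),(255,255,0))):
            cv2.drawContours(o,cv2.findContours(mm,0,2)[0],-1,col,1)
        cv2.imwrite("pics/fit.png",o[760:1240,880:1340])
E
```

```text
scene canister [ 0.5758 -0.0837] 1735.125 582
scene plunger [ 0.46   -0.0872] 85.75 184
lid [ 0.5365 -0.0606] 501.9375 2464 grasp [ 0.5412 -0.0639  0.1595]
top canister [ 0.5457 -0.0664] 217.875 1258
top plunger [ 0.4546 -0.0886] 25.1875 99
```

View pics/fit.png

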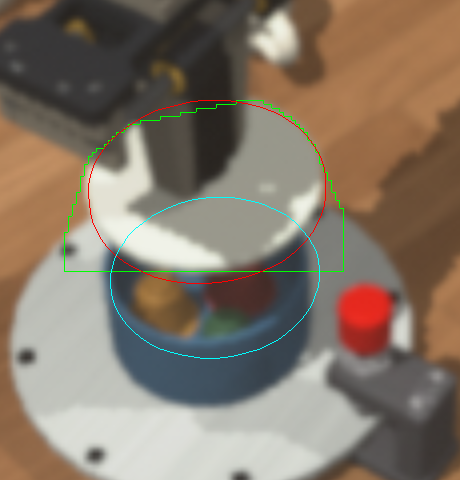

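```bash
python3 - <<'E'
from fit import *
import scipy.ndimage as nd
def edgefit(c,f,xy,circs,rng=.010):
    g=cv2.GaussianBlur(f,(0,0),.8).astype(float)
    G=sum(np.hypot(cv2.Sobel(g[...,k],6,1,0),cv2.Sobel(g[...,k],6,0,1)) for k in range(3)); G=np.minimum(G,np.percentile(G,97))
    best=[]
    for dx in np.arange(-rng,rng+1e-6,.001):
        for dy in np.arange(-rng,rng+1e-6,.001):
            P=np.array([pix(c,[xy[0]+dx+r*np.cos(a),xy[1]+dy+r*np.sin(a),z]) for r,z,a0,a1 in circs for a in np.radians(np.arange(a0,a1,8))])
            best.append((nd.map_coordinates(G,P.T[::-1],order=1).mean(),xy[0]+dx,xy[1]+dy))
    best.sort(reverse=True); b=np.array(best[:6]); return b[0],b[:,1:].mean(0)
s=state(); g=s["tool_pos"]+s["tcp_rot"][:,2]*bot.hold_point_z; zt=g[2]-.0235
for n,box in(("scene",(235,225,305,295)),("top",(210,188,270,246))):
    c=look(n); f0=cv2.imread(f"pics/{n}0.png"); f=f0.astype(int)
    m=hullmask((f[...,0]>f[...,2]+12),box)
    print(n,"can sil",*fit(c,m,[.543,-.064],[(.05,.072),(.05,.022)]),m.sum())
    print(n,"can edge",*edgefit(c,f0,[.543,-.064],[(.05,.072,0,360)]+([(.046,.072,0,360)] if n=="top" else [])))
    print(n,"table edge",*edgefit(c,f0,[.543,-.064],[(.10,.022,-150,170)]))
    if n=="scene":
        v=np.degrees(np.arctan2(*(c["world_from_camera"][:2,3]-g[:2])[::-1])); print("view az",v)
        print("lid edge",*edgefit(c,c["frame"],g[:2],[(.054,zt,v+90,v+220),(.054,zt-.006,v-80,v+80)]))
print(g)
E
```

```text
scene can sil [ 0.5468 -0.0623] 106.8125 2344
scene can edge [294.4132   0.544   -0.061 ] [ 0.544  -0.0605]
scene table edge [400.337   0.546  -0.062] [ 0.546  -0.0615]
view az 145.0680799712919
lid edge [322.9729   0.5423  -0.0625] [ 0.5425 -0.0626]
top can sil [ 0.5445 -0.0637] 75.9375 1407
top can edge [402.1154   0.543   -0.068 ] [ 0.5432 -0.0672]
top table edge [489.1134   0.545   -0.064 ] [ 0.5445 -0.065 ]
[ 0.5413 -0.0635  0.1595]
```

Call:
{"name": "apply_moves", "arguments": {
  "rows": [
    [[2.9,-0.5,6,0,0,0],[0,0,8,0,0,0],[0,0,8,0,0,0],[0,0,8,0,0,0],[0,0,8,0,0,0],[0,0,6,0,0,0],[0,0,4,0,0,0],[0,0,0,0,0,0],[0,0,0,0,0,0]]
  ]
}}

```text
t: 7.67
tool_pos: [0.5441, -0.0617, 0.2826]
tcp_rot: [[0.965, 0.264, -0.0], [0.264, -0.965, 0.0], [-0.0, -0.0, -1.0]]
contact_force: [0.2, -0.1, -1.6]
opening: 0.023
grasp_force: 30.0
```

Call:
{"name": "apply_moves", "arguments": {
  "rows": [
    [[0,0,1,0,0,0],[0,0,1,0,0,0],[0,0,1,0,0,0],[0,0,1,0,0,0],[0,0,1,0,0,0],[0,0,0,0,0,0],[0,0,0,0,0,0]]
  ]
}}

```text
t: 8.25
tool_pos: [0.544, -0.0617, 0.2778]
tcp_rot: [[0.965, 0.264, -0.0], [0.264, -0.965, -0.0], [-0.0, 0.0, -1.0]]
contact_force: [-0.4, -0.4, -0.6]
opening: 0.0231
grasp_force: 30.0
```

```bash
python3 d.py .544 -.0622 .1015
```

```text
t 8.25 grasp [ 0.544  -0.0618  0.1064] yaw_y -74.71817048536788 Rz [-0.0001 -0.     -1.    ] F [-0.3902 -0.4112 -0.5981] open 0.02307993634803531 29.99968969146721
shift mm [-0.1178  0.4321  4.9314]
```

No contact so far. I'll continue down slowly.

Call:
{"name": "apply_moves", "arguments": {
  "rows": [
    [[0,0,1,0,0,0],[0,0,1,0,0,0],[0,0,1,0,0,0],[0,0,0,0,0,0],[0,0,0,0,0,0]]
  ]
}}

```text
t: 8.67
tool_pos: [0.544, -0.0617, 0.2748]
tcp_rot: [[0.965, 0.264, -0.0], [0.264, -0.965, -0.0], [-0.0, -0.0, -1.0]]
contact_force: [0.5, 0.9, -1.4]
opening: 0.0233
grasp_force: 30.0
```

Call:
{"name": "apply_moves", "arguments": {
  "rows": [
    [[0,0,1,0,0,0],[0,0,0.7,0,0,0],[0,0,0,0,0,0],[0,0,0,0,0,0]]
  ]
}}

```text
t: 9.0
tool_pos: [0.5441, -0.0617, 0.2731]
tcp_rot: [[0.965, 0.264, 0.0], [0.264, -0.965, -0.0], [0.0, 0.0, -1.0]]
contact_force: [1.0, -0.7, -0.5]
opening: 0.0231
grasp_force: 30.0
```

Call:
{"name": "apply_moves", "arguments": {
  "rows": [
    [[0,0,0.7,0,0,0],[0,0,0.7,0,0,0],[0,0,0,0,0,0],[0,0,0,0,0,0]]
  ]
}}

```text
t: 9.33
tool_pos: [0.5442, -0.0618, 0.2728]
tcp_rot: [[0.965, 0.263, 0.0], [0.263, -0.965, -0.0], [0.0, 0.0, -1.0]]
contact_force: [-2.7, 0.5, 6.6]
opening: 0.0231
grasp_force: 30.0
```

Call:
{"name": "apply_moves", "arguments": {
  "rows": [
    [[0,0,0.7,0,0,0],[0,0,0.5,0,0,0],[0,0,0,0,0,0],[0,0,0,0,0,0]]
  ]
}}

```text
t: 9.67
tool_pos: [0.5442, -0.0617, 0.2727]
tcp_rot: [[0.965, 0.263, 0.001], [0.263, -0.965, -0.0], [0.0, 0.0, -1.0]]
contact_force: [-6.0, 0.2, 15.9]
opening: 0.0233
grasp_force: 30.0
```

Call:
{"name": "apply_moves", "arguments": {
  "rows": [
    [[0,0,-1.3,0,0,0],[0,0,-0.7,0,0,0],[0,0,0,0,0,0]]
  ]
}}

```text
t: 9.92
tool_pos: [0.5441, -0.0618, 0.2728]
tcp_rot: [[0.965, 0.264, 0.0], [0.264, -0.965, -0.0], [0.0, 0.0, -1.0]]
contact_force: [-1.1, 0.7, 3.6]
opening: 0.0232
grasp_force: 30.0
```

Call:
{"name": "apply_moves", "arguments": {
  "rows": [
    [[0,0,0,0,0,0],[0,0,0,0,0,0],[0,0,0,0,0,0],[0,0,0,0,0,0],[0,0,0,0,0,0],[0,0,0,0,0,0]]
  ],
  "fingers": -0.2
}}

```text
t: 10.42
tool_pos: [0.544, -0.0618, 0.2724]
tcp_rot: [[0.965, 0.263, -0.0], [0.263, -0.965, -0.0], [-0.0, -0.0, -1.0]]
contact_force: [-0.5, 0.7, 0.1]
opening: 0.055
grasp_force: 0.0
```

Call:
{"name": "apply_moves", "arguments": {
  "rows": [
    [[0,0,-4,0,0,0],[0,0,-8,0,0,0],[0,0,-15,0,0,0],[0,0,-20,0,0,0],[0,0,-20,0,0,0],[0,0,-13,0,0,0],[0,0,0,0,0,0],[0,0,0,0,0,0]]
  ]
}}

```text
t: 11.08
tool_pos: [0.5441, -0.0617, 0.3535]
tcp_rot: [[0.965, 0.264, 0.002], [0.264, -0.965, -0.0], [0.002, 0.001, -1.0]]
contact_force: [0.2, -1.1, -0.6]
opening: 0.0553
grasp_force: 0.0
```

```bash
python3 d.py .456 -.086 .15
```

```text
t 11.0833 grasp [ 0.5445 -0.0618  0.1821] yaw_y -74.72002791652933 Rz [ 0.0021 -0.0003 -1.    ] F [ 0.2214 -1.081  -0.6276] open 0.05530437247107165 0.0
shift mm [-91.8155  -0.0087  31.9554]
```

Call:
{"name": "apply_moves", "arguments": {
  "rows": [
    [[-8,0,0,0,0,0],[-16,0,0,0,0,0],[-16,0,0,0,0,0],[-16,0,0,0,0,0],[-16,0,0,0,0,0],[-12,0,0,0,0,0],[-8,0,10,0,0,0],[0,0,10,0,0,0],[0,0,10,0,0,0],[0,0,0,0,0,0],[0,0,0,0,0,0]]
  ]
}}

```text
t: 12.0
tool_pos: [0.4555, -0.0857, 0.3216]
tcp_rot: [[0.965, 0.264, -0.002], [0.264, -0.965, 0.0], [-0.002, -0.001, -1.0]]
contact_force: [-0.4, -0.8, 0.3]
opening: 0.0548
grasp_force: 0.0
```

```bash
python3 d.py .456 -.086 .0915; python3 - <<'E'
from h import *
ims=[]
for n in("scene","top"):
    c=look(n); f=c["frame"]; x,y=map(int,pix(c,[.49,-.08,.1]))
    print(n,x-70,y-50,"plunger",pix(c,[.456,-.086,.104]))
    ims.append(cv2.resize(f[y-50:y+50,x-65:x+65],None,fx=3,fy=3,interpolation=2))
cv2.imwrite("pics/pl.png",np.vstack(ims))
E
```

```text
t 12.0 grasp [ 0.4552 -0.0856  0.1502] yaw_y -74.68883528220941 Rz [-0.0019  0.0005 -1.    ] F [-0.4357 -0.7606  0.2966] open 0.054756979258424286 0.0
shift mm [ 0.7858  0.6087 58.6973]
scene 226 207 plunger [311.30543895 264.92394731]
top 172 188 plunger [245.07425108 253.10564932]
```

View pics/pl.png

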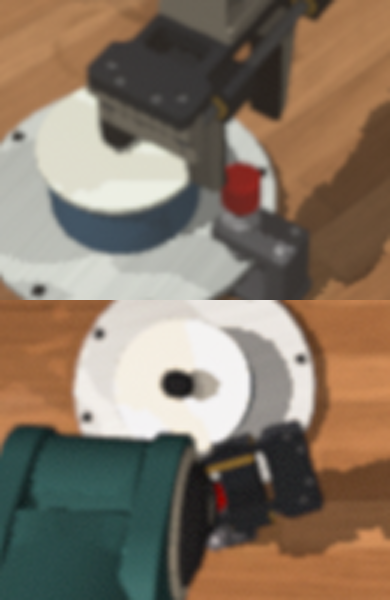

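The lid sits flat and centred on the canister. The gripper straddles the red knob at scene pixel (307,270), so I'll descend and grip.

Call:
{"name": "apply_moves", "arguments": {
  "rows": [
    [[0.5,0.5,8,0,0,0],[0,0,10,0,0,0],[0,0,10,0,0,0],[0,0,10,0,0,0],[0,0,10,0,0,0],[0,0,7,0,0,0],[0,0,3.5,0,0,0],[0,0,0,0,0,0],[0,0,0,0,0,0]]
  ]
}}

```text
t: 12.85
tool_pos: [0.456, -0.0863, 0.2639]
tcp_rot: [[0.965, 0.264, -0.0], [0.264, -0.965, 0.0], [-0.0, -0.0, -1.0]]
contact_force: [-0.0, 0.3, -0.2]
opening: 0.0553
grasp_force: 0.0
```

Call:
{"name": "apply_moves", "arguments": {
  "rows": [
    [[0,0,0,0,0,0],[0,0,0,0,0,0],[0,0,0,0,0,0],[0,0,0,0,0,0],[0,0,0,0,0,0],[0,0,0,0,0,0],[0,0,0,0,0,0],[0,0,0,0,0,0]]
  ],
  "fingers": 1,
  "grip_force": 50
}}

```text
t: 13.52
tool_pos: [0.4561, -0.0865, 0.2643]
tcp_rot: [[0.965, 0.263, 0.001], [0.263, -0.965, -0.0], [0.0, 0.0, -1.0]]
contact_force: [-0.7, -0.9, 3.6]
opening: 0.0246
grasp_force: 50.0
```

```bash
python3 d.py .456 -.086 .108
```

```text
t 13.5167 grasp [ 0.4561 -0.0865  0.0929] yaw_y -74.72619173643312 Rz [ 0.0005 -0.0003 -1.    ] F [-0.6955 -0.9008  3.6146] open 0.02461441786057463 50.00114707276225
shift mm [  0.0015  -0.5281 -15.0709]
```

Call:
{"name": "apply_moves", "arguments": {
  "rows": [
    [[0,0,-1.5,0,0,0],[0,0,-1.5,0,0,0],[0,0,-1.5,0,0,0],[0,0,-1.5,0,0,0],[0,0,-1.5,0,0,0],[0,0,-1.5,0,0,0],[0,0,0,0,0,0],[0,0,0,0,0,0]]
  ]
}}

```text
t: 14.18
tool_pos: [0.4559, -0.0865, 0.2731]
tcp_rot: [[0.965, 0.263, 0.0], [0.263, -0.965, -0.0], [0.0, 0.0, -1.0]]
contact_force: [3.4, -2.2, -9.7]
opening: 0.0247
grasp_force: 50.0
```

Call:
{"name": "apply_moves", "arguments": {
  "rows": [
    [[0,0,-1.5,0,0,0],[0,0,-1.5,0,0,0],[0,0,-1.5,0,0,0],[0,0,-1,0,0,0],[0,0,0,0,0,0],[0,0,0,0,0,0]]
  ]
}}

```text
t: 14.68
tool_pos: [0.4559, -0.0864, 0.2786]
tcp_rot: [[0.965, 0.264, 0.0], [0.264, -0.965, -0.0], [0.0, 0.0, -1.0]]
contact_force: [4.6, -2.7, -10.8]
opening: 0.0245
grasp_force: 50.0
```

Call:
{"name": "apply_moves", "arguments": {
  "rows": [
    [[0,0,-0.7,0,0,0],[0,0,-0.5,0,0,0],[0,0,0,0,0,0],[0,0,0,0,0,0]]
  ]
}}

```text
t: 15.02
tool_pos: [0.4559, -0.0864, 0.2797]
tcp_rot: [[0.965, 0.264, 0.0], [0.264, -0.965, -0.0], [0.0, 0.0, -1.0]]
contact_force: [4.7, -2.2, -11.6]
opening: 0.0245
grasp_force: 50.0
```

Call:
{"name": "apply_moves", "arguments": {
  "rows": [
    [[0,0,-0.7,0,0,0],[0,0,-0.5,0,0,0],[0,0,0,0,0,0],[0,0,0,0,0,0]]
  ]
}}

```text
t: 15.35
tool_pos: [0.4559, -0.0864, 0.2805]
tcp_rot: [[0.965, 0.264, 0.0], [0.264, -0.965, -0.0], [0.0, 0.0, -1.0]]
contact_force: [6.6, -3.0, -14.8]
opening: 0.0242
grasp_force: 50.0
```

Call:
{"name": "apply_moves", "arguments": {
  "rows": [
    [[0,0,-0.6,0,0,0],[0,0,-0.3,0,0,0],[0,0,0,0,0,0],[0,0,0,0,0,0],[0,0,0,0,0,0]]
  ]
}}

```text
t: 15.77
tool_pos: [0.4558, -0.0864, 0.2806]
tcp_rot: [[0.965, 0.264, -0.0], [0.264, -0.965, 0.0], [-0.0, -0.0, -1.0]]
contact_force: [8.7, -3.3, -24.2]
opening: 0.0241
grasp_force: 50.0
```

The force rose to 24 N with no further travel, so the plunger is at its stop. One last look before handing in.

Call:
{"name": "apply_moves", "arguments": {
  "rows": [
    [[0,0,0,0,0,0],[0,0,0,0,0,0],[0,0,0,0,0,0],[0,0,0,0,0,0],[0,0,0,0,0,0],[0,0,0,0,0,0]]
  ]
}}

```text
t: 16.27
tool_pos: [0.4558, -0.0864, 0.2806]
tcp_rot: [[0.965, 0.264, -0.0], [0.264, -0.965, 0.0], [-0.0, -0.0, -1.0]]
contact_force: [7.9, -3.2, -23.8]
opening: 0.0246
grasp_force: 50.0
```

```bash
python3 - <<'E'
from h import *
c=look("scene"); cv2.imwrite("pics/end.png",cv2.resize(c["frame"][120:340,180:440],None,fx=2.7,fy=2.7,interpolation=2))
E
```

```text
(no output)
```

View pics/end.png

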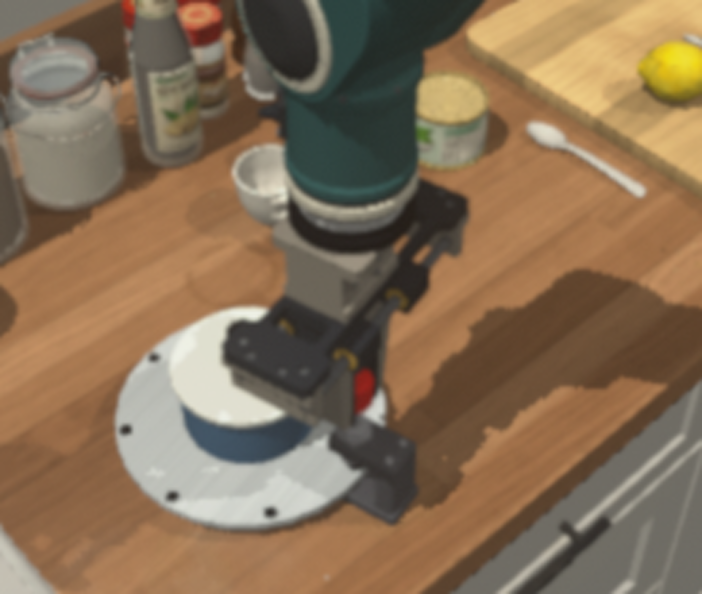

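The lid is flat on the canister, the red knob is raised and held between the fingers (crop pixel about (365,388)), and the bystanders in view (mug, tin, spoon) look untouched.

```bash
python3 -c "
from workcell import bot; print(bot.job_done())"
```

```text
the job is handed in; nothing more can be done
None
```

The lid is seated on the canister and released, and the gripper is still holding the red plunger knob up at its stop; the job is handed in at about 16 s of the 51 s allowed.

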